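# Feed the board rack through the sprung gate

### The job

Press the long steel bar beside the feed chute down with one fingertip so that the hinged gate drops flush with the chute floor, and keep it down while you push the rack of circuit boards along the chute, over the gate, until it is fully home against the end stop. Only then take your hand away, so that the gate springs up shut behind the rack. Push the rack only, never lift it or tip it; never let the gate come up while the rack is over it, and leave the other things on the bench where they are.

Things in the scene. Friction and masses are not known exactly. Their poses are not given: they have to be found in the camera images.
- chute: Fixed metal feed chute, 370 mm long. Origin: on the bench, mid width, at the gate. x = the rack's travel direction (to the robot's left), y = left of travel (towards the robot), z up. Chute frame, mm: channel x -225 to 130, floor top z=55, inside y -30 to 30; walls 6 thick, tops z=75 (y>0) and 70 (y<0). Gate slot x -10 to 10. Gate hinge blocks at y 45 to 65, x -24 to 24, top z=64.
- gate (a joint): Angle of the hinged steel gate, 12 mm thick, across the chute at x=0; its end carries the press bar. 0 = shut: it stands up to 25 mm above the floor. Pressing the bar down raises the value; at 0.28 it lies 2 mm below the floor; hard stop 0.40. Below 0.20 is not open. A spring shuts it when let go: 4.5 N down on the bar starts it, 9 N holds it at 0.33.
- press_bar (a point): Top centre of the press bar, a flat steel strip 275 mm long (chute x -215 to 60), 40 wide, 6 thick, beside the chute at y<0; it turns with the gate. The point in the chute frame, mm: x=-77, y=-54, z=109 with the gate shut; y=-65, z=77 at joint 0.28; z=71 at 0.33; z=63 at 0.40. A fingertip at chute y=-60 stays on it throughout.
- rack: Black plastic rack with five green circuit boards on edge, 90 mm long (x), 54 wide (y), 65 high, 0.25 to 0.5 kg, standing in the chute, in line with it, upstream of the gate (chute x<0). Origin: centre of its underside. Its ends are flat upright plates, 54 wide, 65 high.
- home (a point): Where the rack's origin is when it is home: on the chute floor, chute x=85 mm. The end stop is an upright dark plate across the chute's end, near face at chute x=130 mm, top at z=100 mm.
- empty_rack: Bystander: a like rack without boards, 90 x 54 x 65 mm, on the bench away from the chute. Origin: centre of underside.
- spool: Bystander: solder spool standing on end, 60 mm diameter, 45 mm high, beside the press bar. Origin: centre of underside.
- jar: Bystander: amber glass jar with black cap, 42 mm diameter, 50 mm high, on the press bar's side near the end stop. Origin: centre of underside.
- tin: Bystander: open steel tin, 64 mm diameter, 40 mm high, on the robot's side of the chute. Origin: centre of underside.
- screwdriver: Bystander: screwdriver 170 mm long lying on the robot's side of the chute. Origin: about its middle, on the bench.
- fan: Bystander: black square cooling fan 80 x 80 x 25 mm lying flat. Origin: centre of underside.
- heatsink: Bystander: finned aluminium heat sink 60 x 50 x 32 mm. Origin: centre of underside.

How it is judged:
By the outcome, as a careful person would: the job done as asked, in the order asked, and still so for the second after the job is handed in, with the robot touching nothing.
It also fails if it takes over 45 s, if anything falls off the work surface, if the arm or the gripper's body presses on something with over 40 N, if the wrist force passes 120 N, or if a joint passes its speed limit or range.

### The arm

A 6-joint arm with a two-finger parallel gripper is mounted at the origin on the work surface. World frame = base frame: x ahead of the robot, y to its left, z up, the work surface at z = 0. Lengths are in m, angles in degrees, forces in N, time in s.
With the tool pointing down it reaches from about 0.4 to 0.825 m from the base axis. Payload 7 kg.
Tool frame: the origin (TCP) lies at the very end of the fingers, on their centre line; the grasp point (between the pads) lies 19 mm behind it (r.hold_point_z is the distance from the TCP to the grasp point, in m); x points along the fingers, y is the direction in which the jaws open and shut, and the axes are right-handed (so a half turn about x gives the same grasp; the last joint's range is limited). The gripper opens to 88 mm and grips with 3 to 60 N. Pads are 19 mm wide; open, the fingers measure 130 mm over their backs; the gripper's body (78 mm by 193 mm) begins 47 mm behind the grasp point.
Start: joints at [16.507, 20.546, 0.682, 0, -70.136, -16.507], TCP at [0.675, -0, 0.227] pointing down, gripper open.
Joint ranges: [-176.03, 176.03], [-82.01, 121.73], [-58.28, 71.71], [-173.87, 95.51], [-174.79, -0.11], [-173.66, 173.66]. Speed limits (degrees/s): [136.94, 136.94, 172.46, 180, 180, 180].

### API

Orientations are given as [roll, pitch, yaw] about the fixed x, y, z axes, in that order (R = Rz(yaw) Ry(pitch) Rx(roll)).
In Python, from plant import r gives the robot as it stands. The module is installed in compiled form; this text tells all that it offers.
- The arm moves only by the shell command python3 -m creep 'ROWS' [FORCE]. ROWS is JSON, a list of rows, each a list of 7 numbers: the turn, a rotation vector about the tool's x, y, z in rad, then the shift along the tool's x, y, z in cm, then the opening in per cent of the stroke, from 0 (shut) to 100 (fully open). In form: [[rx, ry, rz, x, y, z, fingers], ...]. A call has 1 to 8 rows; each row shifts and turns the commanded pose from where the row before left it, along the tool's axes as they then stand; what a row does not reach is not made up. A row lasts 1/10 s, in which the tool goes at most 50 mm and 8.59 degrees, less where a joint would pass 70% of its speed; a pose out of reach is approached as far as the arm can. A call is refused whole if a number of a shift passes 5 or a number of a turn 0.15, either way. A call with a gripper value outside its range is refused whole. The fingers move at their own pace and stop on an object; FORCE is the grip in N (left out, the last holds). Time passes only in rows, so rows that do not move let the fingers close. It gives the time, the measured TCP pose, the force and the opening at its end, in the units of the state.
- r.get_state(): the state, without advancing time (a new reading comes with each control period).
- r.capture(name): name is "scene" or "side" or "wrist"; returns (picture, depth): 400x640x3 uint8, blue, green, red; 400x640 float32, m along the optical axis (not along the pixel's ray), 0 where there is no reading.
- r.camera_info(name): a dict with "fovy" (degrees; the focal length in pixels is half the picture's height over the tangent of half this angle, whatever the lens; pixels are square), "cx", "cy" (the principal point, pixels), "camera_from_world" (4x4, takes a point from world to camera coordinates). Camera axes: x right, y down, z forward; pixel columns grow to the right and rows downward; lengths in m; the calibration is good to about 2 mm. A picture is of the moment at which its call begins: read the wrist's pose just before it. camera_info takes no time and is no camera call; for the wrist camera it gives the pose at the moment of the call.
- r.close_job(): hands the job in, once; it reports no verdict.
Trained networks look in the newest picture that a camera, given by its name, has taken for a name from the list of things; names that differ only in an ending like _2 or _b are one class to them, and where a whole thing is asked for, a point or a joint stands for the part that bears it (a point fixed in the world has none). Each returns a list of dicts, best first, with "score" (0 to 1); they miss things now and then, are a little off and sometimes report something else, mostly with a low value. They report only what shows in the picture. A call takes as long as a camera call.
- r.look_for(query, camera): "rect" ([left, top, right, bottom] in pixels, round what is visible of it).
- r.masks_of(query, camera): "pixels" (400x640 bool, what is visible of it) and "rect" ([left, top, right, bottom] in pixels, round what is visible of it).
The state is a dict: "time_s": time; "joints": joint angles; "qd": joint speeds; "joint_torque": joint torques, N m; "tcp_pos": TCP position; "eef_rot": TCP orientation; "contact_force": force on the tool from outside, world axes, zero at the start; "moment": the same for the moment, N m; "gripper_width": finger opening in m.
Only numpy, scipy, OpenCV 4.12 (cv2) and the standard library are available. Lean on these libraries where they do the work, as an engineer would, in place of code of your own. Each camera call takes 0.05 s, during which the arm holds its last target. There are 200 camera calls.

## Working session

There is one attempt and no reset: what is moved stays moved. The work goes in short steps, Python scripts to look and compute and a shell command to move; the robot and the scene stay as the last step left them, time stands still between calls to the robot, and variables do not carry over. Pictures are saved under pics/ and viewed, about 8 in all and at most 12, crops included, and the job is handed in when it is done.

```bash
mkdir -p pics; cat > h.py <<'E'
from plant import r
import numpy as np, cv2
def pts(name,depth,mask=None):
    c=r.camera_info(name); f=200/np.tan(np.radians(c['fovy']/2))
    v,u=np.nonzero((depth>0) if mask is None else (mask&(depth>0)))
    z=depth[v,u]; P=np.c_[(u-c['cx'])*z/f,(v-c['cy'])*z/f,z,np.ones(len(z))]
    return (P@np.linalg.inv(c['camera_from_world']).T)[:,:3]
E
python3 - <<'E'
from h import *
for n in ('scene','side'):
    im,d=r.capture(n); cv2.imwrite(f'pics/{n}0.png',im)
    for q in ('chute','press_bar','rack','empty_rack','spool','jar','tin'):
        for m in r.masks_of(q,n)[:2]:
            p=pts(n,d,m['pixels'])
            if len(p): print(n,q,round(m['score'],2),m['rect'],np.round(np.percentile(p,[2,50,98],axis=0),3).tolist())
print(r.get_state())
E
```

```text
scene chute 0.57 [237.7, 185.0, 400.6, 251.3] [[0.513, -0.187, 0.002], [0.606, -0.003, 0.054], [0.654, 0.161, 0.115]]
scene press_bar 0.79 [237.0, 201.2, 366.0, 226.4] [[0.565, -0.184, 0.062], [0.621, -0.055, 0.11], [0.661, 0.071, 0.116]]
scene rack 0.59 [274.6, 179.2, 319.9, 206.5] [[0.442, -0.105, 0.001], [0.556, -0.066, 0.092], [0.601, -0.015, 0.121]]
scene rack 0.53 [236.0, 202.1, 361.6, 227.1] [[0.579, -0.184, 0.068], [0.623, -0.053, 0.111], [0.659, 0.072, 0.116]]
scene empty_rack 0.74 [123.4, 197.8, 175.6, 244.7] [[0.507, -0.463, 0.0], [0.551, -0.412, 0.023], [0.606, -0.368, 0.066]]
scene empty_rack 0.72 [164.6, 242.1, 216.7, 281.9] [[0.62, -0.355, 0.001], [0.668, -0.31, 0.018], [0.712, -0.264, 0.028]]
scene spool 0.59 [280.4, 246.8, 303.6, 279.5] [[0.675, -0.104, 0.002], [0.71, -0.076, 0.045], [0.729, -0.049, 0.048]]
scene jar 0.71 [371.2, 254.9, 390.7, 282.3] [[0.717, 0.095, 0.007], [0.742, 0.11, 0.047], [0.751, 0.129, 0.053]]
scene tin 0.75 [355.6, 168.7, 379.6, 194.2] [[0.427, 0.109, 0.002], [0.443, 0.136, 0.024], [0.487, 0.162, 0.041]]
scene tin 0.36 [261.7, 173.8, 303.9, 
[... 1095 characters left out ...]
023], [0.482, 0.162, 0.042]]
{'time_s': 0.8, 'joints': array([ 1.65065498e+01,  2.05438202e+01,  6.81882668e-01, -1.27355044e-03,
       -7.01351554e+01, -1.65071839e+01]), 'qd': array([-0.08695785, -0.02804989, -0.07234537,  0.02647988, -0.11938184,
        0.00860928]), 'joint_torque': array([ 4.74966928e-04, -5.82284260e+01,  2.93283015e+01,  7.00241581e+00,
        1.23397959e-02,  2.77653305e-05]), 'tcp_pos': array([ 6.74977571e-01, -1.47349262e-05,  2.26585344e-01]), 'eef_rot': array([-51.09949995,  89.99685588,  38.89943327]), 'contact_force': array([ 0.43795405, -0.06019238, -0.08439427]), 'moment': array([-0.02545992, -0.04463551,  0.03240887]), 'gripper_width': 0.08745950848317427}
```

View pics/scene0.png

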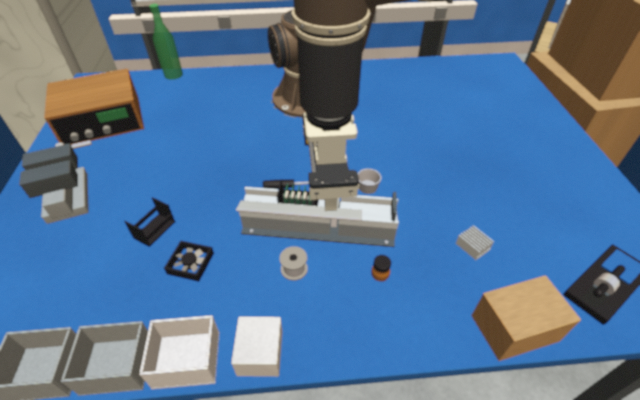

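View pics/side0.png

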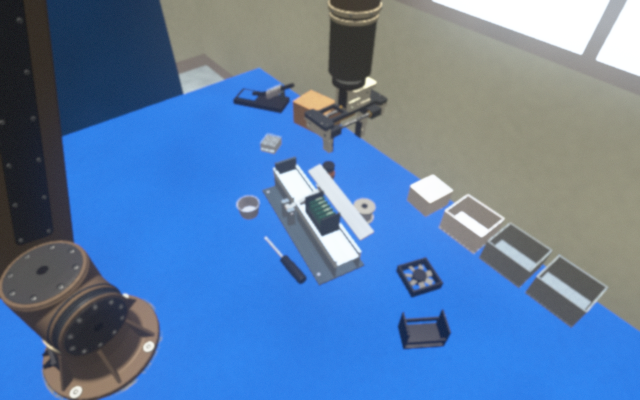

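The scene view shows the chute across the picture at about (240–400, 185–250), with the bar on the camera side. The side view shows the rack at (322, 212), the bar beside it, the end stop at (286, 165) and the gate arm near (292, 207). Next I'll build a height map from all the cameras and fit the chute frame.

```bash
cat > m.py <<'E'
from h import *
from scipy.spatial.transform import Rotation as R
s=r.get_state()
print('tool axes (cols)\n',np.round(R.from_euler('xyz',s['eef_rot'],degrees=True).as_matrix(),3))
im,d=r.capture('wrist'); 
c=r.camera_info('wrist'); print('wrist cam at',np.round(np.linalg.inv(c['camera_from_world'])[:3,3],3))
ims=[pts('wrist',d)]
d2=r.capture('side')[1]; ims.append(pts('side',d2))
# orthographic height map, 1mm: col=world y (-0.25..0.2), row=world x (0.45..0.75)
vis=[]
for P in ims:
    H=np.zeros((300,450),np.float32); q=P[(P[:,2]<0.15)&(P[:,2]>-.01)]
    i=((q[:,0]-.45)*1000).astype(int); j=((q[:,1]+.25)*1000).astype(int)
    k=(i>=0)&(i<300)&(j>=0)&(j<450); np.maximum.at(H,(i[k],j[k]),q[k,2]); vis.append(H)
np.save('H.npy',vis)
a=np.vstack([cv2.applyColorMap((np.clip(v/.13,0,1)*255).astype(np.uint8),cv2.COLORMAP_JET) for v in vis])
cv2.imwrite('pics/hm.png',np.hstack([a[:, :],]))
cv2.imwrite('pics/wrist0.png',im); np.savez('P.npz',w=ims[0],s=ims[1])
E
python3 m.py
```

```text
tool axes (cols)
 [[ 0. -1.  0.]
 [ 0.  0.  1.]
 [-1. -0.  0.]]
wrist cam at [ 0.676 -0.077  0.384]
```

View pics/wrist0.png

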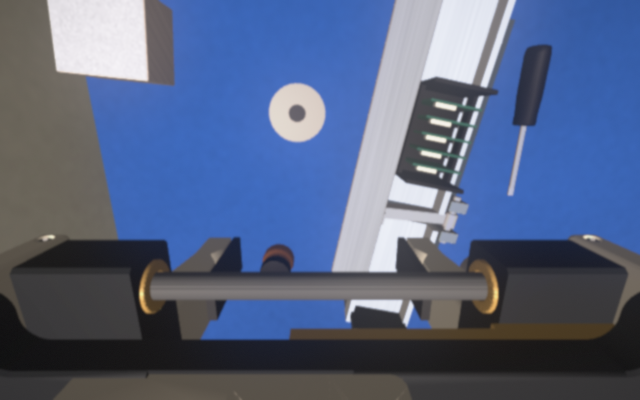

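View pics/hm.png

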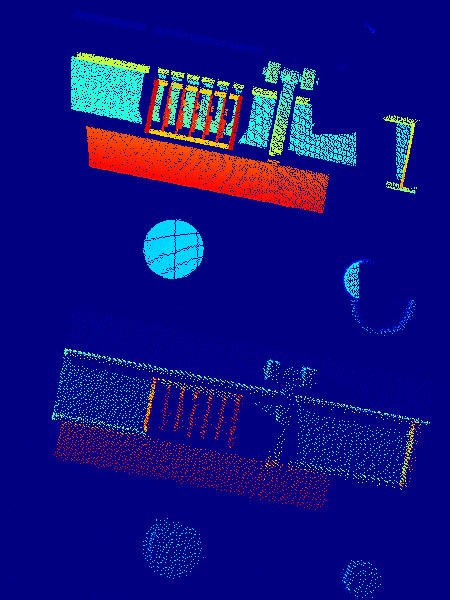

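The wrist view shows the bar running from (410, 0) to (350, 320), the rack at (440, 135), and the gate with its hinge blocks near (440, 215). The height maps agree, with the chute yawed about 11°. I'll fit it now.

```bash
python3 - <<'E'
from h import *
P=np.load('P.npz'); 
for n in 'ws':
    p=P[n]; p=p[(abs(p[:,0]-.6)<.15)&(p[:,1]>-.23)&(p[:,1]<.19)]
    th=np.radians(11.)
    for it in range(4):
        ex=np.array([np.sin(th),np.cos(th)]); ey=np.array([-np.cos(th),np.sin(th)])
        a=p[:,:2]@ex; b=p[:,:2]@ey; z=p[:,2]
        # bar: farthest-from-robot strip high
        k=(z>.1)&(z<.122)&(b<b[(z>.1)].min()+.036)
        sl=np.polyfit(a[k],b[k],1)
        # use edge of bar: min b per a bin
        bins=np.digitize(a[k],np.arange(-.3,.4,.01)); A=[];B=[]
        for q in np.unique(bins):
            m=bins==q
            if m.sum()>8: A.append(a[k][m].mean());B.append(b[k][m].min())
        sl=np.polyfit(A[1:-1],B[1:-1],1); th-=sl[0] if False else 0
        dth=np.arctan(sl[0]); 
        th=th-dth if False else th
        # ex' = ex + sl*ey
        e=ex+sl[0]*ey; th=np.arctan2(e[0],e[1])
    print(n,'yaw-tilt deg',np.degrees(th),'bar a',np.percentile(a[k],[0.5,99.5]),'b min',np.median(B),'bar z',np.percentile(z[k],[5,50,95]))
    # end stop
    ms=(z>.08)&(z<.104)&(a>a[k].max()+.03)
    print(' stop a',np.percentile(a[ms],[2,50,98]),'b',np.percentile(b[ms],[2,98]))
    mw=(z>.0725)&(z<.079)&(b>b[k].min()+.07); bm=np.median(b[mw&(a<a[k].min()+.08)]); print(' wall+ top b',bm,np.percentile(b[mw&(abs(b-bm)<.006)],[2,98]))
    mm=(z>.1)&(z<.125)&(b>b[k].min()+.045)&(a<a[k].max()); print(' rack a',np.percentile(a[mm],[1,99]),'b',np.percentile(b[mm],[1,99]),'z',np.percentile(z[mm],98))
    mf=(abs(z-.055)<.003)&(b<bm)&(b>bm-.07); print(' floor a',np.percentile(a[mf],[1,99]),'b',np.percentile(b[mf],[1,99]))
    mh=(abs(z-.064)<.003)&(b>bm+.008)&(b<bm+.04); print(' hinge a',np.percentile(a[mh],[1,99]),'b',np.percentile(b[mh],[1,99]))
E
```

```text
Traceback (most recent call last):
TypeError: expected non-empty vector for x
```

```bash
cat > fit.py <<'E'
from h import *
def fit(p,n):
    p=p[(p[:,0]>.46)&(p[:,0]<.68)&(p[:,1]>-.23)&(p[:,1]<.19)&(p[:,2]<.124)]; z=p[:,2]; th=np.radians(11.)
    for it in range(4):
        ex=np.array([np.sin(th),np.cos(th)]); ey=np.array([-np.cos(th),np.sin(th)])
        a=p[:,:2]@ex; b=p[:,:2]@ey; hi=(z>.1); k=hi&(b<np.percentile(b[hi],.5)+.036)
        g=np.digitize(a[k],np.arange(-.3,.4,.01)); AB=np.array([(a[k][g==q].mean(),b[k][g==q].min()) for q in np.unique(g) if (g==q).sum()>8])[1:-1]
        e=ex+np.polyfit(*AB.T,1)[0]*ey; th=np.arctan2(e[0],e[1])
    pr=lambda t,m,q=(1,99):print('  ',t,m.sum(),'a',np.round(np.percentile(a[m],q),4),'b',np.round(np.percentile(b[m],q),4)) if m.sum() else print(t,'none')
    b0=np.median(AB[:,1]); print(n,'angle',np.degrees(th),'bar z',np.percentile(z[k],[5,50,95])); pr('bar',k)
    pr('stop',(z>.08)&(z<.104)&(a>a[k].max()+.03))
    pr('wall+ top',(abs(z-.075)<.002)&(b>b0+.09)&(b<b0+.13)&(a<a[k].min()+.1))
    pr('rack',(z>.1)&(b>b0+.046)&(a<a[k].max()))
    pr('floor',(abs(z-.055)<.002)&(b>b0+.03)&(b<b0+.11))
    pr('hinge',(abs(z-.064)<.003)&(b>b0+.11)&(b<b0+.16))
if __name__=='__main__':
    P=np.load('P.npz')
    for n in 'ws': fit(P[n],n)
E
python3 fit.py
```

```text
w angle 11.2943714714109 bar z [0.10394822 0.10885069 0.11304806]
   bar 10803 a [-0.0407  0.197 ] b [-0.636  -0.6004]
   stop 343 a [0.2722 0.2783] b [-0.5954 -0.5324]
   wall+ top 691 a [-0.0689  0.0524] b [-0.5412 -0.5261]
   rack 2218 a [0.0108 0.1   ] b [-0.5889 -0.5391]
   floor 6447 a [-0.071  0.273] b [-0.5833 -0.5319]
   hinge 376 a [0.119  0.1665] b [-0.5176 -0.4977]
s angle 11.171905142820108 bar z [0.10468024 0.11011237 0.11524907]
   bar 1254 a [-0.0725  0.1964] b [-0.6343 -0.5987]
   stop 158 a [0.2685 0.28  ] b [-0.5945 -0.5292]
   wall+ top 94 a [-0.0841  0.0242] b [-0.5375 -0.5248]
   rack 574 a [0.0075 0.098 ] b [-0.5865 -0.5368]
   floor 1001 a [-0.0833  0.2712] b [-0.5928 -0.5255]
   hinge 61 a [0.1173 0.1656] b [-0.5166 -0.4975]
```

Fit: chute axes ex=(0.194, 0.981) and ey=(−0.981, 0.194), with the gate at a=0.1415, b=−0.5635. The rack's rear is at chute x≈−131 and its centre at about −86. The two cameras agree to about 2 mm, and the measured sizes match those given. First I'll move to a hover with the hand centre at chute (−155, −30). One finger will then be over the bar and the other behind the rack.

```bash
python3 -m creep '[[0.098,0,0,0,0,0,48],[0.098,0,0,0,0,0,48],[0,0,0,0,1.72,-3.61,48],[0,0,0,0,1.72,-3.61,48],[0,0,0,0,1.72,-3.61,48],[0,0,0,0,1.72,-3.61,48],[0,0,0,0,0,0,48],[0,0,0,0,0,0,48]]' 20
cat > st.py <<'E'
from h import *
from scipy.spatial.transform import Rotation as R
def st():
    s=r.get_state(); M=R.from_euler('xyz',s['eef_rot'],degrees=True).as_matrix(); t=s['tcp_pos']
    ex=np.array([.194,.981]); ey=np.array([-.981,.194])
    print('t',round(s['time_s'],2),'chute mm',np.round([(t[:2]@ex-.1415)*1e3,(t[:2]@ey+.5635)*1e3,t[2]*1e3],1),'jaw yaw',round(np.degrees(np.arctan2(M[1,1],M[0,1])),2),'down',np.round(M[:,0],4),'w',round(s['gripper_width'],4),'F(x,y,z chute)',np.round([s['contact_force'][:2]@ex,s['contact_force'][:2]@ey,s['contact_force'][2]],1))
if __name__=='__main__':
    st()
E
python3 - <<'E'
from st import *
st(); im,d=r.capture('wrist'); cv2.imwrite('pics/w1.png',im); np.save('w1.npy',d)
import fit; fit.fit(pts('wrist',d),'w1')
E
```

```text
time_s: 1.7
tcp_pos: [0.5791, -0.129, 0.2272]
eef_rot: [-74.0, 89.9, 4.7]
contact_force: [0.5, -0.0, -0.2]
gripper_width: 0.0422
t 1.7 chute mm [-155.7  -29.6  227.2] jaw yaw 168.68 down [ 1.1e-03  1.0e-04 -1.0e+00] w 0.0422 F(x,y,z chute) [ 0.1 -0.5 -0.2]
w1 angle 10.709578973122792 bar z [0.10356621 0.10823832 0.11264066]
   bar 6155 a [-0.0761  0.1237] b [-0.6356 -0.6002]
stop none
   wall+ top 485 a [-0.0862  0.0199] b [-0.5426 -0.5259]
   rack 1654 a [0.0049 0.0945] b [-0.5889 -0.5396]
   floor 4020 a [-0.0852  0.1685] b [-0.5921 -0.5321]
hinge none
```

View pics/w1.png

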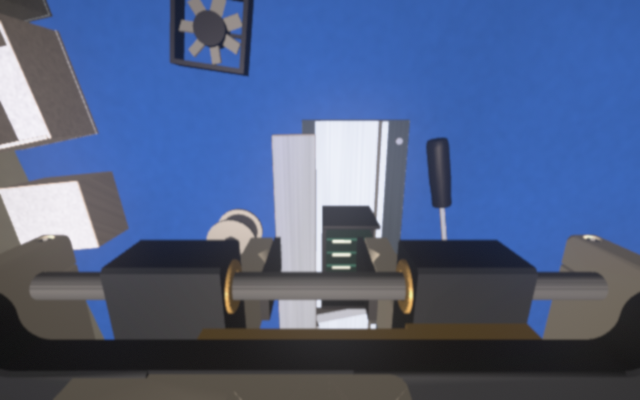

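The wrist view shows the hand square to the chute, with the left finger (col ~262) over the bar side and the right one (col ~378) over the channel. The rack, at rows 205–300, lies ahead of the fingers. I'll descend now.

```bash
python3 -m creep '[[0,0,0,3.5,0,0,48],[0,0,0,3.5,0,0,48],[0,0,0,3,0,0,48],[0,0,0,0.6,0,0,48],[0,0,0,0.3,0,0,48],[0,0,0,0,0,0,48]]' && python3 st.py && python3 -m creep '[[0,0,0,0.4,0,0,48],[0,0,0,0.4,0,0,48],[0,0,0,0.4,0,0,48],[0,0,0,0,0,0,48]]' && python3 st.py
```

```text
time_s: 2.35
tcp_pos: [0.5805, -0.1279, 0.1185]
eef_rot: [-92.5, 89.9, -13.7]
contact_force: [0.8, 0.2, 0.1]
gripper_width: 0.0416
t 2.35 chute mm [-154.3  -30.8  118.5] jaw yaw 168.83 down [ 1.2e-03 -3.0e-04 -1.0e+00] w 0.0416 F(x,y,z chute) [ 0.3 -0.7  0.1]
time_s: 2.75
tcp_pos: [0.5812, -0.1283, 0.1068]
eef_rot: [-82.9, 89.8, -4.1]
contact_force: [1.3, -0.7, 6.0]
gripper_width: 0.0422
t 2.75 chute mm [-154.6  -31.5  106.8] jaw yaw 168.8 down [ 3.9e-03 -3.0e-04 -1.0e+00] w 0.0422 F(x,y,z chute) [-0.5 -1.4  6. ]
```

Contact with the bar at about 107 mm and 6 N, as expected. Pressing on.

```bash
python3 -m creep '[[0,0,0,0.6,0,0,48],[0,0,0,0.6,0,0,48],[0,0,0,0.6,0,0,48],[0,0,0,0.6,0,0,48],[0,0,0,0.5,0,0,48],[0,0,0,0.4,0,0,48],[0,0,0,0.1,0,0,48],[0,0,0,0,0,0,48]]' && python3 st.py
python3 - <<'E'
from h import *
im,d=r.capture('side'); cv2.imwrite('pics/s2.png',cv2.resize(im[140:280,230:400],None,fx=4,fy=4))
E
```

```text
time_s: 3.55
tcp_pos: [0.5841, -0.1287, 0.0746]
eef_rot: [-85.4, 89.5, -6.5]
contact_force: [5.7, -2.6, 9.6]
gripper_width: 0.042
t 3.55 chute mm [-154.5  -34.5   74.6] jaw yaw 168.86 down [ 0.0093 -0.0011 -1.    ] w 0.042 F(x,y,z chute) [-1.4 -6.1  9.6]
```

View pics/s2.png

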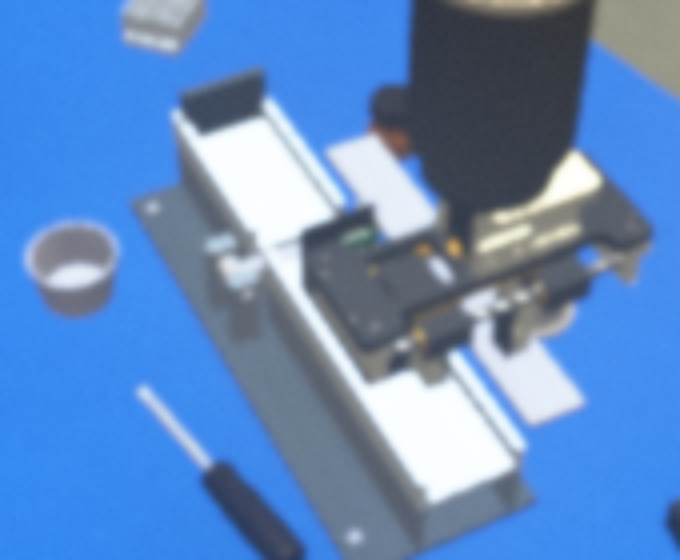

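The side crop shows the gate down at crop (245, 255), the bar level and the rack untouched at (340, 250). Reading z=74.6 suggests a joint angle of about 0.30, so I'll press a little deeper for margin, trim the y offset and measure the bar height.

```bash
python3 -m creep '[[0,0,0,0.25,0.1,0,48],[0,0,0,0.2,0.1,0,48],[0,0,0,0,0,0,48]]' && python3 st.py
cat > bar.py <<'E'
from h import *
ex=np.array([.194,.981]); ey=np.array([-.981,.194])
def cloud(n):
    d=r.capture(n)[1]; p=pts(n,d); return np.c_[p[:,:2]@ex-.1415,p[:,:2]@ey+.5635,p[:,2]]*1e3
q=cloud('side')
k=(q[:,1]<-42)&(q[:,1]>-95)&(q[:,2]>50)&(q[:,2]<130)&(((q[:,0]>0)&(q[:,0]<58))|((q[:,0]<-185)&(q[:,0]>-215)))
for lo in range(-95,-40,10):
    m=k&(q[:,1]>=lo)&(q[:,1]<lo+10)
    if m.sum()>5: print('bar y',lo,m.sum(),'z',np.percentile(q[m,2],[10,50,90]).round(1))
m=(abs(q[:,1])<24)&(q[:,2]>95)&(q[:,2]<125)&(q[:,0]<120); print('rack x',np.percentile(q[m,0],[1,50,99]).round(1),'z98',np.percentile(q[m,2],98).round(1))
m=(abs(q[:,1])<20)&(abs(q[:,0])<8)&(q[:,2]<90); print('gate z',m.sum(),np.percentile(q[m,2],[10,50,90]).round(1) if m.sum() else '')
m=(abs(q[:,1])<20)&(abs(q[:,0]-25)<8)&(q[:,2]<90); print('floor z',m.sum(),np.percentile(q[m,2],[10,50,90]).round(1) if m.sum() else '')
E
python3 bar.py
```

```text
time_s: 3.9
tcp_pos: [0.583, -0.1283, 0.0705]
eef_rot: [-84.3, 89.4, -5.4]
contact_force: [7.6, -2.7, 10.2]
gripper_width: 0.0424
t 3.9 chute mm [-154.3  -33.3   70.5] jaw yaw 168.87 down [ 0.0111 -0.001  -0.9999] w 0.0424 F(x,y,z chute) [-1.1 -8.  10.2]
bar y -85 73 z [68.6 69.7 71.5]
bar y -75 84 z [69.  71.  72.5]
bar y -65 85 z [69.2 71.  73.2]
bar y -55 97 z [69.3 71.4 72.9]
bar y -45 15 z [68.8 70.5 72.5]
rack x [-168.3  -47.   -42.8] z98 121.4
gate z 15 [49.4 50.8 53.2]
floor z 56 [53.5 55.5 57.6]
```

The bar sits at z≈71 (joint ≈0.33) with the gate about 4 mm below the floor. I'll start pushing slowly.

```bash
python3 -m creep '[[0,0,0,0,0,0.4,48],[0,0,0,0,0,0.4,48],[0,0,0,0,0,0.4,48],[0,0,0,0,0,0.4,48],[0,0,0,0,0,0.4,48],[0,0,0,0,0,0.4,48],[0,0,0,0,0,0,48]]' && python3 st.py; python3 bar.py | tail -3
```

```text
time_s: 4.65
tcp_pos: [0.5836, -0.1055, 0.0692]
eef_rot: [-106.7, 89.8, -27.9]
contact_force: [0.0, -6.6, 10.0]
gripper_width: 0.042
t 4.65 chute mm [-131.8  -29.4   69.2] jaw yaw 168.8 down [ 0.0032 -0.0017 -1.    ] w 0.042 F(x,y,z chute) [-6.4 -1.3 10. ]
rack x [-144.8  -36.1  -31.2] z98 121.5
gate z 1 [49.3 49.3 49.3]
floor z 37 [53.4 55.4 57.3]
```

```bash
python3 -m creep '[[0,0,0,-0.05,0,0.6,48],[0,0,0,0,0,0.6,48],[0,0,0,0,0,0.6,48],[0,0,0,0,0,0.6,48],[0,0,0,0,0,0.6,48],[0,0,0,0,0,0.6,48],[0,0,0,0,0,0.6,48],[0,0,0,0,0,0.6,48]]' && python3 st.py; python3 bar.py
```

```text
time_s: 5.5
tcp_pos: [0.5923, -0.0587, 0.0695]
eef_rot: [-121.5, 89.8, -42.8]
contact_force: [-0.4, -9.2, 10.4]
gripper_width: 0.0422
t 5.5 chute mm [-84.2 -29.   69.5] jaw yaw 168.78 down [ 0.002  -0.0019 -1.    ] w 0.0422 F(x,y,z chute) [-9.1 -1.4 10.4]
bar y -85 34 z [65.9 67.5 69. ]
bar y -75 46 z [67.1 68.9 70.4]
bar y -65 51 z [67.9 69.6 71.5]
bar y -55 57 z [67.9 70.1 71.5]
bar y -45 12 z [67.2 69.1 71.3]
rack x [-98.5  11.1  15.1] z98 121.3
gate z 0 
floor z 0
```

```bash
python3 -m creep '[[0,0,0,-0.05,0,0.6,48],[0,0,0,0,0,0.6,48],[0,0,0,0,0,0.6,48],[0,0,0,0,0,0.6,48],[0,0,0,0,0,0.6,48],[0,0,0,0,0,0.6,48],[0,0,0,0,0,0.6,48],[0,0,0,0,0,0.6,48]]' && python3 st.py; python3 bar.py
```

```text
time_s: 6.35
tcp_pos: [0.6014, -0.0116, 0.0698]
eef_rot: [-130.1, 89.9, -51.3]
contact_force: [-0.4, -8.4, 9.9]
gripper_width: 0.0423
t 6.35 chute mm [-36.2 -28.8  69.8] jaw yaw 168.77 down [ 0.0015 -0.0018 -1.    ] w 0.0423 F(x,y,z chute) [-8.3 -1.3  9.9]
bar y -85 37 z [66.3 68.2 69.9]
bar y -75 52 z [67.2 69.  71.1]
bar y -65 58 z [67.7 69.6 71.4]
bar y -55 49 z [68.2 70.  71.9]
bar y -45 8 z [66.8 69.2 70.8]
rack x [-50.4  58.3  65.2] z98 121.4
gate z 0 
floor z 0
```

```bash
python3 -m creep '[[0,0,0,0,0,0.6,48],[0,0,0,0,0,0.6,48],[0,0,0,0,0,0.6,48],[0,0,0,0,0,0.6,48],[0,0,0,0,0,0.6,48],[0,0,0,0,0,0.6,48],[0,0,0,0,0,0.6,48]]' && python3 st.py; python3 bar.py
```

```text
time_s: 7.1
tcp_pos: [0.6096, 0.0295, 0.0698]
eef_rot: [-134.6, 89.9, -55.8]
contact_force: [-0.7, -8.5, 9.8]
gripper_width: 0.0418
t 7.1 chute mm [  5.7 -28.8  69.8] jaw yaw 168.77 down [ 0.0013 -0.0018 -1.    ] w 0.0418 F(x,y,z chute) [-8.4 -1.   9.8]
bar y -85 43 z [65.8 67.8 69.3]
bar y -75 39 z [66.6 68.9 70.4]
bar y -65 61 z [68.2 69.6 71.6]
bar y -55 106 z [ 68.7  71.1 106.1]
bar y -45 16 z [66.4 69.  71.5]
rack x [ -8.6  14.9 105.4] z98 121.6
gate z 73 [48.9 52.1 85.9]
floor z 10 [53.2 68.5 87.8]
```

About 23 mm remain. I'll slow down and watch for the force rise at the stop.

```bash
python3 -m creep '[[0,0,0,0,0,0.5,48],[0,0,0,0,0,0.5,48],[0,0,0,0,0,0.4,48],[0,0,0,0,0,0.3,48],[0,0,0,0,0,0.2,48],[0,0,0,0,0,0.1,48]]' && python3 st.py; python3 -m creep '[[0,0,0,0,0,0.15,48],[0,0,0,0,0,0.15,48]]' && python3 st.py;
```

```text
time_s: 7.75
tcp_pos: [0.6134, 0.049, 0.0698]
eef_rot: [-139.7, 89.9, -60.9]
contact_force: [0.1, -8.6, 10.2]
gripper_width: 0.0422
t 7.75 chute mm [ 25.6 -28.7  69.8] jaw yaw 168.77 down [ 0.001  -0.0019 -1.    ] w 0.0422 F(x,y,z chute) [-8.4 -1.8 10.2]
time_s: 7.95
tcp_pos: [0.6139, 0.0518, 0.0698]
eef_rot: [-139.5, 89.9, -60.8]
contact_force: [-1.2, -7.8, 10.2]
gripper_width: 0.0419
t 7.95 chute mm [ 28.4 -28.7  69.8] jaw yaw 168.76 down [ 0.0011 -0.0019 -1.    ] w 0.0419 F(x,y,z chute) [-7.9 -0.3 10.2]
```

```bash
python3 -m creep '[[0,0,0,0,0,0.1,48],[0,0,0,0,0,0.1,48]]' && python3 st.py;python3 -m creep '[[0,0,0,0,0,0.1,48],[0,0,0,0,0,0.1,48]]' && python3 st.py; python3 bar.py
```

```text
time_s: 8.15
tcp_pos: [0.6143, 0.0538, 0.0697]
eef_rot: [-141.0, 89.9, -62.2]
contact_force: [-0.1, -8.6, 10.5]
gripper_width: 0.0418
t 8.15 chute mm [ 30.4 -28.7  69.7] jaw yaw 168.76 down [ 0.001  -0.0019 -1.    ] w 0.0418 F(x,y,z chute) [-8.5 -1.6 10.5]
time_s: 8.35
tcp_pos: [0.6143, 0.054, 0.0698]
eef_rot: [-172.7, 89.8, -93.9]
contact_force: [0.3, -20.7, 11.1]
gripper_width: 0.0421
t 8.35 chute mm [ 30.7 -28.6  69.8] jaw yaw 168.8 down [-3.0e-04 -4.3e-03 -1.0e+00] w 0.0421 F(x,y,z chute) [-20.2  -4.3  11.1]
bar y -85 63 z [66.2 68.2 69.9]
bar y -75 65 z [67.3 69.4 71.3]
bar y -65 113 z [ 68.4  72.5 115.6]
bar y -55 145 z [ 68.4  71.6 108.3]
bar y -45 22 z [66.6 69.6 71.6]
rack x [16.1 20.7 42.6] z98 119.6
gate z 43 [48.  50.2 52.2]
floor z 85 [54.1 56.5 84.7]
```

The force rose to 20 N at x=30.7, exactly where the rack should meet the end stop. I'll take the pressure off by a few mm, then lift straight up.

```bash
python3 -m creep '[[0,0,0,0,0,-0.25,48],[0,0,0,0,0,-0.25,48],[0,0,0,0,0,0,48]]' && python3 st.py; python3 bar.py | tail -3; python3 -m creep '[[0,0,0,-0.8,0,0,48],[0,0,0,-0.8,0,0,48],[0,0,0,-0.8,0,0,48],[0,0,0,-0.8,0,0,48],[0,0,0,-0.8,0,0,48],[0,0,0,-1.5,0,0,48],[0,0,0,-3,0,0,48],[0,0,0,-4,0,0,48]]' && python3 st.py; python3 -m creep '[[0,0,0,-4,0,-4,48],[0,0,0,-4,0,-4,48],[0,0,0,0,0,-4,48],[0,0,0,0,0,-4,48],[0,0,0,0,0,0,48]]'; python3 bar.py
python3 - <<'E'
from h import *
im,d=r.capture('side'); cv2.imwrite('pics/s3.png',cv2.resize(im[140:280,230:400],None,fx=4,fy=4))
im,d=r.capture('wrist'); cv2.imwrite('pics/w3.png',im)
E
```

```text
time_s: 8.7
tcp_pos: [0.6145, 0.053, 0.0699]
eef_rot: [-58.3, 89.8, 20.5]
contact_force: [-2.1, 1.9, 9.1]
gripper_width: 0.0424
t 8.7 chute mm [ 29.8 -29.1  69.9] jaw yaw 168.78 down [ 0.0033  0.0012 -1.    ] w 0.0424 F(x,y,z chute) [1.4 2.4 9.1]
rack x [14.7 18.7 42.5] z98 116.5
gate z 41 [47.1 50.  52. ]
floor z 89 [54.2 56.3 85.7]
time_s: 9.55
tcp_pos: [0.6123, 0.0522, 0.1923]
eef_rot: [118.8, 89.8, -162.5]
contact_force: [1.4, 0.7, 0.5]
gripper_width: 0.0418
t 9.55 chute mm [ 28.5 -27.  192.3] jaw yaw 168.75 down [-0.0034 -0.0011 -1.    ] w 0.0418 F(x,y,z chute) [ 1.  -1.3  0.5]
time_s: 10.05
tcp_pos: [0.5829, -0.0989, 0.2644]
eef_rot: [-103.3, 90.0, -24.7]
contact_force: [-0.4, 0.0, 0.3]
gripper_width: 0.0421
bar y -75 62 z [112.9 114.6 116. ]
bar y -65 107 z [110.  112.7 115. ]
bar y -55 112 z [107.  109.5 111.5]
bar y -45 33 z [105.8 107.4 109. ]
rack x [ 38.6  70.6 114.7] z98 121.6
gate z 113 [54.5 66.3 74.1]
floor z 53 [54.1 56.  57.8]
```

View pics/s3.png

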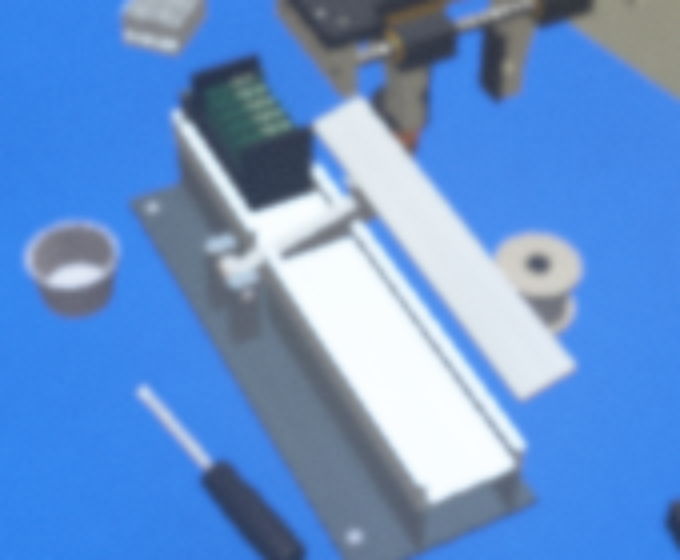

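The side crop shows the rack against the end stop at (250, 130), the gate up at (305, 230) and the bar raised. The spool, tin and screwdriver are unmoved. A final numeric check of the rack's position against the stop, then hand in.

```bash
python3 - <<'E'
from bar import *
for n in ('side','scene'):
    q=cloud(n); m=(abs(q[:,1])<24)&(q[:,2]>62)&(q[:,2]<112)&(q[:,0]>28)&(q[:,0]<50); print(n,m.sum(),'rear face x',np.median(q[m,0]).round(1) if m.sum() else '')
    m=(abs(q[:,1])<26)&(q[:,2]>102)&(q[:,2]<124)&(q[:,0]>20); print(' rack top x',np.percentile(q[m,0],[2,98]).round(1),'y',np.percentile(q[m,1],[2,98]).round(1))
    m=(abs(q[:,1])<30)&(q[:,2]>80)&(q[:,2]<102)&(q[:,0]>122); print(' stop x',np.percentile(q[m,0],[2,50,98]).round(1))
    for k in ('spool','jar','tin','empty_rack'):
        M=r.masks_of(k,n)
        if M: print(' ',k,M[0]['rect'])
r.close_job()
E
```

```text
bar y -75 64 z [112.4 114.3 116.4]
bar y -65 107 z [109.8 112.3 114.3]
bar y -55 114 z [107.1 109.1 111.4]
bar y -45 29 z [104.8 107.7 108.8]
rack x [ 38.   70.2 115. ] z98 120.3
gate z 116 [54.  65.8 73.3]
floor z 51 [54.5 56.4 57.8]
side 207 rear face x 40.5
 rack top x [ 38.5 129. ] y [-23.8  23.9]
 stop x [124.5 127.8 138.2]
  spool [351.5, 200.3, 375.3, 226.0]
  jar [320.8, 164.0, 337.6, 180.5]
  tin [235.4, 195.3, 259.2, 220.9]
  empty_rack [395.8, 309.6, 450.5, 347.3]
scene 11 rear face x 46.2
 rack top x [ 41.5 129.9] y [-24.3  23.3]
 stop x [122.4 130.5 138.9]
  spool [279.9, 245.2, 305.9, 282.6]
  jar [372.3, 256.1, 390.5, 281.8]
  tin [354.3, 168.1, 380.9, 196.6]
  empty_rack [122.5, 197.8, 173.6, 248.3]
the job is handed in; nothing more can be done
```

The rack is home against the end stop, the gate has sprung up shut behind it, and I have handed the job in. It took about 10 s of robot time.

**What I did:** One fingertip pressed the bar down to z≈70 mm (joint about 0.33–0.34, about 10 N). The other finger pushed the rack about 170 mm along the chute until the push force rose to 20 N at the stop. I then took the pressure off, lifted straight up and backed away.

**Last checks:**
- **Rack:** its rear face is at chute x≈40.5 mm, where 40 is home. Its front top edge is at 129–130 mm, with the stop at 130.
- **Gate:** the bar is back at about 109 mm at y≈−54, which is its shut position.
- **Bystanders:** the spool, jar, tin and empty rack are where they were to within a few pixels, and the screwdriver shows no movement in the picture. I did not recheck the fan and heat sink; the arm did not go near them.
- **Hand:** it ended clear of everything, with about zero force on the tool.

**Checks that disagreed or failed:** The scene camera put the rear face at 46 mm, but from only 11 points, so I discounted it in favour of the side camera's 207. The gate's height was hidden while the rack passed over it, so during that part I relied on the bar height, which stayed near 69–71 mm throughout.

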